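# Press the bush home on the lever press after removing its safety block

### The arm

A 6-joint arm with a two-finger parallel gripper is mounted at the origin on the work surface. World frame = base frame: x ahead of the robot, y to its left, z up, the work surface at z = 0. Lengths are in m, angles in rad, forces in N, time in s.
With the tool pointing down it reaches from about 0.325 to 0.925 m from the base axis. Payload 3.1 kg.
Tool frame: the origin (TCP) lies on the centre line of the jaws, within the pads' length; the fingertips stand 22 mm ahead of it and the grasp point (between the pads) lies 3 mm ahead of it; y points along the fingers, x is the direction in which the jaws open and shut, and the axes are right-handed (so a half turn about y gives the same grasp; the last joint's range is limited). The gripper opens to 85 mm and grips with 20 to 120 N. Pads are 22 mm wide; open, the fingers measure 114 mm over their backs; the gripper's body (76 mm by 85 mm) begins 54 mm behind the grasp point. The pads swing forward as they close: fully open they stand 13 mm farther back than shut.
Start: joints at [1.09, 0.217, 1.613, -0, 1.311, -0.112], TCP at [0.225, 0.583, 0.253] pointing down, gripper open.
Joint ranges: [-2.75, 2.75], [-0.78, 2.1], [0.31, 2.55], [-1.13, 4.27], [0.13, 2.63], [-2.58, 2.58]. Speed limits (rad/s): [2.79, 2.79, 3.14, 3.14, 3.14, 3.14].

### API

Orientations are given as a unit quaternion [w, x, y, z].
In Python, from station import sensors, read_camera, ticket gives the robot as it stands.
- The arm moves only by the tool servo_tool, never from a script. Its argument "motion" is a list of rows, each a list of 5 numbers: the finger opening in cm, from 0 to 8.54, then the shift along the tool's x, y, z in cm, then the turn about the tool's y in rad. In form: [[fingers, x, y, z, yaw], ...]. A call has 1 to 5 rows; each row shifts and turns the commanded pose from where the row before left it, along the tool's axes as they then stand; what a row does not reach is not made up. A row lasts 1/10 s, in which the tool goes at most 50 mm and 8.59 degrees, less where a joint would pass 70% of its speed; a pose out of reach is approached as far as the arm can. A call is refused whole if a number of a shift passes 5 or a number of a turn 0.15, either way. A call with a gripper value outside its range is refused whole. The fingers move at their own pace and stop on an object; "squeeze" is the grip in N (left out, the last holds). Time passes only in rows, so rows that do not move let the fingers close. It gives the time, the measured TCP pose, the force and the opening at its end, in the units of the state.
- sensors.state(): the state, without advancing time (a new reading comes with each control period).
- read_camera(name): name is "scene" or "top" or "wrist"; returns a dict with "img" (400x640x3 uint8, red, green, blue), "fov_y" (degrees; the focal length in pixels is half the picture's height over the tangent of half this angle, whatever the lens; pixels are square), "cx", "cy" (the principal point, pixels), "rvec" (rotation vector, rad) and "tvec" (3), from world to camera coordinates, as OpenCV has them. Camera axes: x right, y down, z forward; pixel columns grow to the right and rows downward; lengths in m; the calibration is good to about 2 mm. The wrist camera is an equidistant fisheye: a pixel r from the principal point sees the ray r / f radians off the axis. A picture is of the moment at which its call begins. There is no depth.
- ticket.job_done(): hands the job in, once; it reports no verdict.
The state is a dict: "time_s": time; "joint_positions": joint angles; "joint_velocities": joint speeds; "effort": joint torques, N m; "ee_pos": TCP position; "tcp_rot": TCP orientation; "wrist_force": force on the tool from outside, world axes, zero at the start; "ft_torque": the same for the moment, N m; "finger_gap": opening from 0.0 (shut) to 1.0 (fully open).
Only numpy, scipy, OpenCV 4.12 (cv2) and the standard library are available. Lean on these libraries where they do the work, as an engineer would, in place of code of your own. Each camera call takes 0.05 s, during which the arm holds its last target. There are 200 camera calls.

### The job

Slide the red safety block out from under the press's ram and set it down upright, without dropping it, in the empty blue tray. Then swing the press's lever down until it bears firmly on its depth stop, so that the brass bush is pressed in, hold it there about half a second without forcing it, and guide it back up to rest without letting it fly back. Leave the two valve bodies and the screwdriver where they are.

Things in the scene. Friction and masses are not known exactly. Their poses are not given: they have to be found in the camera images.
- press: Grey bench lever press, fixed; origin: centre of its base's underside, front faces its -x. Base 240 x 140 x 30 mm. Two round pillars at the back (x = 45, y = +-42 mm) carry a head 114 mm wide in y, from x -45 to +60, z 195 to 285 mm: it overhangs the safety block, so the block can only be taken from the front with the tool tilted.
- safety_block: Red bridge-shaped block with a yellow stripe, 70 x 40 x 40 mm, about 160 g; origin: centre of its underside. It stands on the clamped valve body astride the bush: a tunnel 24 mm wide and 24 high runs along its x. Only 3 mm are free under the ram, so draw it straight out to the press's front (-x), about 70 mm, before lifting. Its front end is near x = -72 mm of the press.
- tray: Empty blue open tray, fixed, 200 (x) x 160 (y) x 18 mm high, walls 4 mm, floor 4 mm thick; origin: centre of its underside. It may stand on either side.
- lever (a joint): Lever angle, rad: 0 at rest (arm 42 degrees above level, leaning to the press's front), growing as the knob swings forward and down. A spring returns it; the ram goes down 42 mm per rad. It meets the depth stop somewhere from 0.80 to 1.02 rad. Force at the knob: about 4 N at first, about 12 N while pressing the bush; it rises steeply only at the stop.
- lever_knob (a point): Centre of the red ball knob, 32 mm in diameter, at the end of the 16 mm thick steel lever arm, 160 mm from the pivot.
- depth_stop: Upright stop screw with an orange cap (22 mm across) under the lever arm, at x = -60, y = 115 mm of the press; 95 mm long, origin: centre of its hidden lower end. Its height is set differently each time. The arm's underside comes to bear on the cap, to be loaded with 10 to 55 N, that is about 16 to 32 N in all at the knob.
- bush (a joint): How far the brass bush has been pressed in, m: about 0 at the start, 0.005 to 0.013 when the lever has been on its stop. It stays where it is pressed.
- pallet: Black pallet, fixed, 200 x 160 x 8 mm, with three aluminium cover plates fixed along its +x side (up to 20 mm high) and two loose valve bodies; origin: centre of its underside. Not the place for the block.
- valve_a: Loose finished white valve body, 50 x 44 x 42 mm, on the pallet; origin: centre of its underside. Bystander.
- valve_b: A second one like valve_a, on the pallet. Bystander.
- screwdriver: Loose screwdriver with a yellow handle lying on the bench in front of the press, roughly across; origin on its axis line's underside. Bystander.
- nest_top (a point): Centre of the top face (at z = 70, x = -15, y = 0 mm of the press) of the white valve body, 60 (x) x 52 (y) mm, clamped in the press between two yellow jaws (out to y = +-40, tops at z = 58 mm). A brass bush 16 mm thick stands 14 mm proud here, right under the ram.
- ram_end (a point): Centre of the lower end of the ram, an upright 26 mm steel rod under the head; at rest 43 mm above the clamped valve body's top face.
- lever_pivot (a point): Pivot of the lever, at x = 10, y = 115, z = 212 mm of the press, on a shaft from the head's left side. The lever turns about the press's y axis.
Not all that is in view belongs to the job. Of the things like the safety_block, leave any that is green or turquoise; of the rest the larger one is meant.

How it is judged:
By the outcome, as a careful person would: the job done as asked, in the order asked, and still so for the second after the job is handed in, with the robot touching nothing.
It also fails if it takes over 72 s, if anything falls off the work surface, if the arm or the gripper's body presses on something with over 40 N, if the wrist force passes 120 N, or if a joint passes its speed limit or range.

## Working session

There is one attempt and no reset: what is moved stays moved. The work goes in short steps, Python scripts to look and compute and a tool call to move; the robot and the scene stay as the last step left them, time stands still between calls to the robot, and variables do not carry over. Pictures are saved under pics/ and viewed, about 8 in all and at most 12, crops included, and the job is handed in when it is done.

Besides the shell and the picture viewer there is one more tool, called after "Call:" in YAML: its name, and indented under it one key for each argument. servo_tool: Moves the arm, as the interface text tells. Its arguments: {"type":"object","properties":{"motion":{"type":"array","items":{"type":"array","items":{"type":"number"}}},"squeeze":{"type":"number"}},"required":["motion"]}

```bash
mkdir -p pics; ls; cat > h.py <<'E'
import numpy as np, cv2
from station import sensors, read_camera, ticket
from scipy.spatial.transform import Rotation as R
def K(c):
    f=200/np.tan(np.radians(c['fov_y']/2)); return np.array([[f,0,c['cx']],[0,f,c['cy']],[0,0,1]])
def proj(c,P): return cv2.projectPoints(np.atleast_2d(np.float64(P)),np.array(c['rvec']),np.array(c['tvec'],float),K(c),None)[0][:,0]
def ray(c,u,v):
    Rm=cv2.Rodrigues(np.array(c['rvec'],float))[0]; t=np.array(c['tvec'],float)
    return -Rm.T@t, Rm.T@(np.linalg.inv(K(c))@[u,v,1])
def atz(c,u,v,z):
    o,d=ray(c,u,v); return o+d*(z-o[2])/d[2]
E
python3 - <<'E'
from h import *
import pickle
for n in ['scene','top']:
    c=read_camera(n); print(n,c['fov_y'],c['cx'],c['cy'],c['rvec'],c['tvec'],ray(c,320,200)[0])
    pickle.dump(c,open(n+'.pkl','wb')); cv2.imwrite(f'pics/{n}.png',cv2.resize(c['img'][:,:,::-1],(800,500),interpolation=cv2.INTER_CUBIC))
print(sensors.state())
E
```

```text
pics
scene 54.62828691629207 322.8799639683084 189.1466889465042 [ 2.31937222 -0.17928705  0.0881619 ] [-0.52028229  0.16812376  0.9687783 ] [ 0.4150658  -0.664597    0.78963401]
top 42.38465126039399 316.81616580657226 206.3568585620364 [ 2.20744159 -2.16073074  0.11370134] [-0.03925154  0.55865235  1.72977019] [ 4.05253045e-01 -4.46853991e-04  1.77242992e+00]
{'time_s': 0.1, 'joint_positions': array([ 1.08982516e+00,  2.17695505e-01,  1.61478785e+00, -2.81036317e-05,
        1.31130660e+00, -1.12184063e-01]), 'joint_velocities': array([ 0.00018649, -0.00120762, -0.00463978,  0.00118173,  0.00038206,
       -0.00139952]), 'effort': array([-1.99706112e-03, -3.98076689e+01, -3.04967594e+01, -2.76979363e-04,
        4.11283007e-03, -1.99510616e-06]), 'ee_pos': array([0.224957  , 0.58236823, 0.25208098]), 'tcp_rot': array([-0.58282393,  0.58357049,  0.39916911, -0.40053186]), 'wrist_force': array([-0.22837114,  0.85474603,  0.89337563]), 'ft_torque': array([-0.03780587,  0.03578012, -0.02297074]), 'finger_gap': 1.0026156208611086}
```

View pics/scene.png

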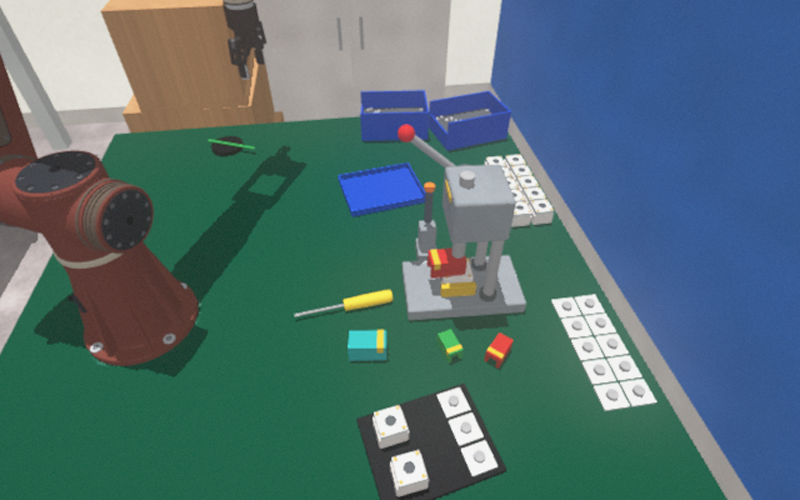

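View pics/top.png

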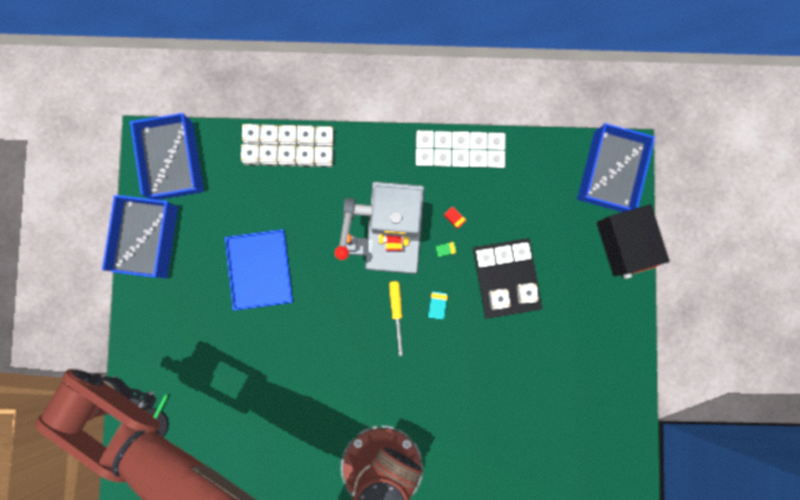

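Candidates (scene picture, 800 px wide): red block on the nest (447,262), small red one on the bench (499,350), green (450,343), turquoise (367,345). The one on the nest fits: it is red, the larger of the reds, and under the ram. I'll confirm in an enlarged crop and measure the press and tray.

```bash
python3 - <<'E'
from h import *
import pickle
t=pickle.load(open('top.pkl','rb')); s=pickle.load(open('scene.pkl','rb'))
a=cv2.resize(t['img'][135:235,255:355],(400,400),interpolation=cv2.INTER_CUBIC)   # x4, off (255,135)
b=cv2.resize(s['img'][90:270,310:430],(400,600),interpolation=cv2.INTER_CUBIC) # x3.333, off (310,90)
im=np.zeros((600,800,3),np.uint8); im[:400,:400]=a; im[:,400:]=b
cv2.imwrite('pics/crop.png',im[:,:,::-1])
hsv=cv2.cvtColor(t['img'],cv2.COLOR_RGB2HSV)
m=cv2.inRange(hsv,(105,120,60),(130,255,255)); m[:, :170]=0; m[:,245:]=0; m[:180]=0; m[255:]=0
cs=cv2.findContours(m,0,2)[0]; k=max(cs,key=cv2.contourArea)
pts=np.array([atz(t,u,v,.018)[:2] for u,v in k[:,0].astype(float)],np.float32)
r=cv2.minAreaRect(pts); print('tray',r,cv2.boxPoints(r))
# press base grey
for c,n in((t,'top'),(s,'scene')):
    q=cv2.cvtColor(c['img'],cv2.COLOR_RGB2HSV)
    red=cv2.inRange(q,(0,170,90),(6,255,255))|cv2.inRange(q,(174,170,90),(180,255,255))
    if n=='top': red[:, :255]=0;red[:,380:]=0;red[300:]=0
    else: red[:, :300]=0
    nn,_,st,ce=cv2.connectedComponentsWithStats(red)
    for i in range(1,nn):
        if st[i,4]>15: print(n,st[i],ce[i])
E
```

```text
tray ((0.5215596556663513, 0.34632551670074463), (0.20282377302646637, 0.1633460521697998), 8.879179000854492) [[0.40875676 0.4113667 ]
 [0.4339694  0.2499782 ]
 [0.6343626  0.28128433]
 [0.60914993 0.44267285]]
top [356 166  13  13  94] [361.93617021 171.84042553]
top [310 189  11   5  49] [314.65306122 191.08163265]
top [268 197  10  11  84] [272.64285714 202.11904762]
scene [319 100  12   8  70] [324.41428571 103.64285714]
scene [350 200   8  11  57] [353.70175439 204.9122807 ]
scene [393 267  17  16 153] [401.11764706 274.33333333]
```

View pics/crop.png

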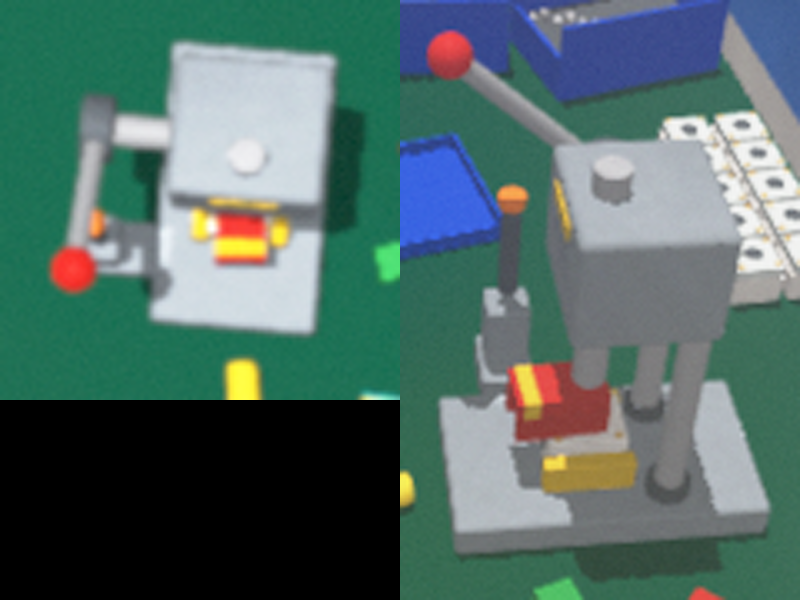

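The crop shows the red block with its yellow stripe astride the bush, under the ram (crop right 510–610, 365–440). The lever and orange stop cap are at its left (512,195). Next I'll fit the press pose from the corners.

```bash
cat >> h.py <<'E'
def P2W(p,q):
    x,y,a=p; q=np.atleast_2d(q); c,s=np.cos(a),np.sin(a)
    return np.c_[x+c*q[:,0]-s*q[:,1], y+s*q[:,0]+c*q[:,1], q[:,2]]
E
python3 - <<'E'
from h import *
import pickle
from scipy.optimize import least_squares
t=pickle.load(open('top.pkl','rb')); s=pickle.load(open('scene.pkl','rb'))
T=[((150,320),(-.12,.07,.03)),((316,331),(-.12,-.07,.03)),((177,45),(.06,.057,.285)),((335,57),(.06,-.057,.285)),((172,191),(-.045,.057,.285)),((321,204),(-.045,-.057,.285))]
S=[((41,402),(-.12,.07,.03)),((55,533),(-.12,-.07,.03)),((368,518),(.12,-.07,.03)),((327,382),(.12,.07,.03)),((178,245),(-.045,-.057,.285)),((338,240),(.06,-.057,.285)),((153,146),(-.045,.057,.285)),((300,142),(.06,.057,.285))]
kn=(-.1089,.115,.3191)
tu=np.array([[255+a/4,135+b/4] for (a,b),_ in T]+[[272.64,202.12]]); tq=[q for _,q in T]+[kn]
su=np.array([[310+a*.3,90+b*.3] for (a,b),_ in S]+[[324.4,103.6]]); sq=[q for _,q in S]+[kn]
f=lambda p:np.r_[(proj(t,P2W(p,tq))-tu).ravel(),(proj(s,P2W(p,sq))-su).ravel()]
r=least_squares(f,[.65,0,0],loss='soft_l1'); print(r.x); print(f(r.x).reshape(-1,2).round(1).tolist()); np.save('press.npy',r.x)
p=r.x
# block top corners: front edge etc in press frame
inv=lambda w:(np.array([[np.cos(p[2]),np.sin(p[2])],[-np.sin(p[2]),np.cos(p[2])]])@(w[:2]-p[:2])*1000).round(1)
for u in ((215,262),(268,263),(215,236),(268,236)): print('blk top',inv(atz(t,255+u[0]/4,135+u[1]/4,.110)))
for u in ((110,366),(117,408),): print('blk sc',inv(atz(s,310+u[0]*.3,90+u[1]*.3,.110)))
print('near bottom rear corner',inv(atz(s,310+208*.3,90+432*.3,.07)))
# cap: triangulate on plane y of press x=-60,y=115
w=P2W(p,[[-.06,.115,z] for z in (.12,.14,.16,.18)]); print('cap scene crop',((proj(s,w)-[310,90])/.3).round(0).tolist())
# screwdriver
for c,pts in((t,((395,282),(401,355),)),): print([atz(c,a/1.25,b/1.25,.012).round(3) for a,b in pts])
E
```

```text
[ 0.64510305 -0.02268512 -0.07020075]
[[-0.3, -0.8], [-0.6, 0.3], [0.6, 0.9], [-0.1, 1.5], [-1.6, -0.1], [0.2, 0.3], [1.0, -0.6], [-1.3, -1.3], [-0.7, 0.4], [1.1, -1.3], [-0.4, -0.4], [0.0, 1.8], [2.5, 0.7], [-0.7, -0.8], [0.9, -1.6], [0.4, 3.7]]
blk top [-76.2  17.9]
blk top [-73.1 -24.9]
blk top [-55.2  19.9]
blk top [-51.2 -22.9]
blk sc [-69.4  21.6]
blk sc [-69.8 -21.6]
near bottom rear corner [  2.1 -14.4]
cap scene crop [[108.0, 274.0], [109.0, 255.0], [110.0, 235.0], [111.0, 214.0]]
[array([ 0.494, -0.026,  0.012]), array([ 0.297, -0.046,  0.012])]
```

Press fit: (0.645, -0.023), yaw -4°, tray (0.522, 0.346), yaw about 9°. The knob residual comes from the shaded underside being left out of the mask. The tool's y axis reads straight down now. Before planning the tilt I'll test what the turn does.

Call:
servo_tool:
  motion:
    - [8.5,0,0,0,0.1]
    - [8.5,0,0,0,0]
  squeeze: 30

```text
time_s: 0.3
ee_pos: [0.2251, 0.5826, 0.2525]
tcp_rot: [-0.602, 0.603, 0.37, -0.371]
wrist_force: [0.6, -0.7, 0.4]
finger_gap: 0.992
```

The turn is only about the finger axis, so no command tilts the tool directly. A pose out of reach is only "approached as far as the arm can", though, so I'll see whether pushing past the reach limit outward leaves a tilt, in free air above the tray side.

```bash
cat >> h.py <<'E'
def st():
    s=sensors.state(); q=s['tcp_rot']; Rm=R.from_quat([q[1],q[2],q[3],q[0]]).as_matrix(); return s,Rm
def rel(tgt):
    s,Rm=st(); return (Rm.T@(np.array(tgt)-s['ee_pos'])*100).round(2)
def show():
    s,Rm=st(); print('t',round(s['time_s'],2),'tcp',s['ee_pos'].round(4),'F',s['wrist_force'].round(1),'gap',round(s['finger_gap'],3)); print('q',s['joint_positions'].round(3)); print('Rcols x,y,z',Rm.T.round(3).tolist())
E
python3 -c "
from h import *
show(); print(rel([.48,.42,.40]), rel([.62,.54,.40]))"
```

```text
t 0.3 tcp [0.2251 0.5826 0.2525] F [ 0.6 -0.7  0.4] gap 0.992
q [ 1.09   0.217  1.614  0.     1.311 -0.012]
Rcols x,y,z [[0.452, 0.892, -0.001], [-0.001, -0.001, -1.0], [-0.892, 0.452, 0.0]]
[ -3.01 -14.74 -30.09] [ 14.02 -14.77 -37.16]
```

Call:
servo_tool:
  motion:
    - [8.5,-0.5,-2.4,-4.2,0.15]
    - [8.5,0,-2.4,-4.2,0.15]
    - [8.5,0.7,-2.4,-4.1,0.15]
    - [8.5,1.3,-2.4,-4.0,0.15]
    - [8.5,2,-2.4,-3.8,0.15]

```text
time_s: 0.8
ee_pos: [0.4004, 0.4629, 0.374]
tcp_rot: [-0.696, 0.696, 0.122, -0.123]
wrist_force: [1.1, 1.2, 0.9]
finger_gap: 0.996
```

```bash
python3 -c "
from h import *
show(); print(rel([.62,.44,.40]))"
```

```text
t 0.8 tcp [0.4004 0.4629 0.374 ] F [1.1 1.2 0.9] gap 0.996
q [0.743 0.119 1.501 0.    1.521 0.395]
Rcols x,y,z [[0.94, 0.341, -0.0], [-0.0, -0.0, -1.0], [-0.341, 0.94, -0.0]]
[19.86 -2.6  -9.66]
```

Call:
servo_tool:
  motion:
    - [8.5,4.8,0,0,0.15]
    - [8.5,4.8,0,-0.5,0.15]
    - [8.5,4.8,0,-1.0,0.15]
    - [8.5,4.6,0,-1.8,0.15]
    - [8.5,4.2,0,-2.5,0.15]

```text
time_s: 1.3
ee_pos: [0.6214, 0.421, 0.3713]
tcp_rot: [-0.693, 0.693, -0.141, 0.14]
wrist_force: [0.3, -0.0, -0.6]
finger_gap: 0.994
```

```bash
python3 -c "
from h import *
show()"
```

```text
t 1.3 tcp [0.6214 0.421  0.3713] F [ 0.3 -0.  -0.6] gap 0.994
q [0.502 0.429 1.128 0.    1.586 0.903]
Rcols x,y,z [[0.921, -0.39, -0.001], [-0.001, -0.0, -1.0], [0.39, 0.921, -0.001]]
```

Call:
servo_tool:
  motion:
    - [8.5,2.4,-1.5,3.6,0]
    - [8.5,2.4,-1.5,3.6,0]
    - [8.5,2.4,-1.5,3.6,0]
    - [8.5,2.4,-1.5,3.6,0]
    - [8.5,2.4,-1.5,3.6,0]

```text
time_s: 1.8
ee_pos: [0.7602, 0.513, 0.4132]
tcp_rot: [0.698, -0.688, 0.135, -0.144]
wrist_force: [2.2, 0.6, -3.8]
finger_gap: 0.997
```

```bash
python3 -c "
from h import *
show()"
```

```text
t 1.8 tcp [0.7602 0.513  0.4132] F [ 2.2  0.6 -3.8] gap 0.997
q [0.516 0.923 0.309 0.003 1.89  0.914]
Rcols x,y,z [[0.922, -0.386, 0.009], [0.015, 0.012, -1.0], [0.386, 0.922, 0.017]]
```

Call:
servo_tool:
  motion:
    - [8.5,2.4,0,3.6,0]
    - [8.5,2.4,0,3.6,0]
    - [8.5,2.4,0,3.6,0]

```text
time_s: 2.1
ee_pos: [0.7895, 0.5319, 0.395]
tcp_rot: [0.72, -0.664, 0.111, -0.167]
wrist_force: [0.3, -0.4, 0.5]
finger_gap: 0.995
```

```bash
python3 -c "
from h import *
show(); print(st()[0]['joint_positions'][2])"
```

```text
t 2.1 tcp [0.7895 0.5319 0.395 ] F [ 0.3 -0.4  0.5] gap 0.995
q [0.517 0.945 0.31  0.009 1.775 0.915]
Rcols x,y,z [[0.92, -0.388, 0.062], [0.093, 0.063, -0.994], [0.381, 0.92, 0.094]]
0.30953654083150883
```

It works: pushing past the reach limit tilts the tool outward, 6° so far. I'll continue.

Call:
servo_tool:
  motion:
    - [8.5,2.4,0,3.8,0]
    - [8.5,2.4,0,3.8,0]
    - [8.5,2.4,0,3.8,0]
    - [8.5,2.4,0,3.8,0]
    - [8.5,2.4,0,3.8,0]

```text
time_s: 2.6
ee_pos: [0.8311, 0.5641, 0.3676]
tcp_rot: [0.751, -0.624, 0.075, -0.201]
wrist_force: [0.8, -0.4, -0.7]
finger_gap: 0.996
```

```bash
python3 -c "
from h import *
show(); print(st()[0]['joint_positions'][2])"
```

```text
t 2.6 tcp [0.8311 0.5641 0.3676] F [ 0.8 -0.4 -0.7] gap 0.996
q [0.521 0.982 0.31  0.018 1.597 0.92 ]
Rcols x,y,z [[0.908, -0.396, 0.137], [0.207, 0.14, -0.968], [0.364, 0.908, 0.209]]
0.31048396167635645
```

Call:
servo_tool:
  motion:
    - [8.5,2.2,-2,3.8,0]
    - [8.5,2.2,-2,3.8,0]
    - [8.5,2.2,-2,3.8,0]
    - [8.5,2.2,-2,3.8,0]
    - [8.5,2.2,-2,3.8,0]

```text
time_s: 3.1
ee_pos: [0.8309, 0.5766, 0.4605]
tcp_rot: [0.78, -0.578, 0.038, -0.236]
wrist_force: [-0.5, 0.3, 0.0]
finger_gap: 0.994
```

```bash
python3 -c "
from h import *
show(); print(st()[0]['joint_positions'][2])"
```

```text
t 3.1 tcp [0.8309 0.5766 0.4605] F [-0.5  0.3  0. ] gap 0.994
q [0.53  0.897 0.308 0.026 1.534 0.932]
Rcols x,y,z [[0.886, -0.412, 0.214], [0.324, 0.221, -0.92], [0.331, 0.884, 0.329]]
0.30792327166316646
```

Call:
servo_tool:
  motion:
    - [8.5,2.2,-1,4,0]
    - [8.5,2.2,-1,4,0]
    - [8.5,2.2,-1,4,0]
    - [8.5,2.2,-1,4,0]
    - [8.5,2.2,-1,4,0]

```text
time_s: 3.6
ee_pos: [0.8369, 0.5968, 0.518]
tcp_rot: [0.805, -0.53, 0.001, -0.267]
wrist_force: [0.1, -0.2, -0.4]
finger_gap: 0.995
```

Call:
servo_tool:
  motion:
    - [8.5,2.2,0,4.1,0]
    - [8.5,2.2,0,4.1,0]
    - [8.5,2.2,0,4.1,0]
    - [8.5,2.2,0,4.1,0]
    - [8.5,2.2,0,4.1,0]

```text
time_s: 4.1
ee_pos: [0.8493, 0.6217, 0.5594]
tcp_rot: [0.826, -0.478, -0.036, -0.297]
wrist_force: [0.7, 0.6, 0.4]
finger_gap: 0.995
```

```bash
python3 -c "
from h import *
show(); print(st()[0]['joint_positions'][2])"
```

```text
t 4.1 tcp [0.8493 0.6217 0.5594] F [0.7 0.6 0.4] gap 0.995
q [0.556 0.833 0.309 0.034 1.306 0.956]
Rcols x,y,z [[0.82, -0.457, 0.344], [0.525, 0.366, -0.768], [0.225, 0.811, 0.54]]
0.30916799811977974
```

The tilt is now 40°, but its azimuth is +35° and the press needs about -4°. Turning about y can't change that, so the y component has to come out. Pushing inward at the inner reach limit, near azimuth +90°, should do that. I'll fit the arm's kinematics from the readings so far to plan it.

```bash
cat > fk.py <<'E'
from h import *
from scipy.optimize import least_squares
def fk(q,p):
    a,L1,L2,e,h,D=p
    A=R.from_euler('z',q[0]); P=A.apply([a,0,h])
    B=A*R.from_euler('y',q[1]); P=P+B.apply([0,0,L1])
    C=B*R.from_euler('y',q[2]); P=P+C.apply([e,0,L2])
    W=C*R.from_euler('z',q[3])*R.from_euler('y',q[4]); P=P+W.apply([0,0,D])
    T=W*R.from_euler('z',q[5]); return P,T   # T z = finger axis
E
python3 - <<'E'
from fk import *
data=[([1.09,.217,1.614,0,1.311,-.012],[.2251,.5826,.2525]),([.743,.119,1.501,0,1.521,.395],[.4004,.4629,.374]),([.502,.429,1.128,0,1.586,.903],[.6214,.421,.3713]),([.516,.923,.309,.003,1.89,.914],[.7602,.513,.4132]),([.517,.945,.31,.009,1.775,.915],[.7895,.5319,.395]),([.521,.982,.31,.018,1.597,.92],[.8311,.5641,.3676]),([.53,.897,.308,.026,1.534,.932],[.8309,.5766,.4605]),([.556,.833,.309,.034,1.306,.956],[.8493,.6217,.5594])]
f=lambda p:np.concatenate([fk(q,p)[0]-x for q,x in data])
r=least_squares(f,[0,.4,.4,0,.4,.2]); print(r.x.round(4),np.abs(r.fun).max()); np.save('kin.npy',r.x)
s,Rm=st(); P,T=fk(s['joint_positions'],r.x); print(P-s['ee_pos'],(T.as_matrix().T@Rm).round(3))
E
```

```text
[-0.0079  0.4609  0.5615  0.0371  0.2909  0.309 ] 0.06440855156899677
[ 0.04256562 -0.05492579  0.00418305] [[-1. -0.  0.]
 [ 0.  0.  1.]
 [ 0.  1. -0.]]
```

```bash
sed -i 's/a,L1,L2,e,h,D=p/a,L1,L2,e,h,D,b=p/; s/\[a,0,h\]/[a,b,h]/' fk.py
cat >> fk.py <<'E'
LO=np.array([-2.75,-.78,.31,-1.13,.13,-2.58]);HI=np.array([2.75,2.1,2.55,4.27,2.63,2.58])
def err(q,p,x,Rm,w):
    P,T=fk(q,p); Tm=T.as_matrix()@np.array([[-1,0,0],[0,0,1],[0,1,0.]])
    return np.r_[P-x, w*R.from_matrix(Tm@Rm.T).as_rotvec()]
def ik(q0,p,x,Rm,w=.1):
    return least_squares(err,np.clip(q0,LO+1e-4,HI-1e-4),bounds=(LO,HI),args=(p,x,Rm,w))
E
python3 - <<'E'
from fk import *
data=[([1.09,.217,1.614,0,1.311,-.012],[.2251,.5826,.2525]),([.743,.119,1.501,0,1.521,.395],[.4004,.4629,.374]),([.502,.429,1.128,0,1.586,.903],[.6214,.421,.3713]),([.516,.923,.309,.003,1.89,.914],[.7602,.513,.4132]),([.517,.945,.31,.009,1.775,.915],[.7895,.5319,.395]),([.521,.982,.31,.018,1.597,.92],[.8311,.5641,.3676]),([.53,.897,.308,.026,1.534,.932],[.8309,.5766,.4605]),([.556,.833,.309,.034,1.306,.956],[.8493,.6217,.5594])]
f=lambda p:np.concatenate([fk(q,p)[0]-x for q,x in data])
r=least_squares(f,[0,.4,.4,0,.4,.2,.07]); print(r.x.round(4),np.abs(r.fun).max()); np.save('kin.npy',r.x)
p=r.x; s,Rm=st(); q=s['joint_positions']
# target orientations reachable? grasp pose: tilt 40deg at azimuth -0.07
for x in ([.58,-.02,.095],[.5,.0,.3],[.52,.35,.03]):
  for sgn in (1,-1):
    yv=np.array([.64*np.cos(-.07),.64*np.sin(-.07),-.768]); xv=sgn*np.array([-np.sin(-.07),np.cos(-.07),0])
    M=np.c_[xv,yv,np.cross(xv,yv)]; b=min((ik(q0,p,x,M) for q0 in (q,[0,.5,1.5,0,1,1.5],[0,.5,1.5,0,1,-1.5],[0,.5,1.5,3,1,0])),key=lambda o:o.cost); print(x,sgn,b.x.round(2),b.cost)
# push simulation: best-effort IK steps, from start pose, inward at given place
def sim(q,start,d,n,w):
    Rm=fk(q,p)[1].as_matrix()@np.array([[-1,0,0],[0,0,1],[0,1,0.]])
    o=ik(q,p,start,Rm,w); q=o.x; c0=o.cost
    for i in range(n):
        P,T=fk(q,p); Rm=T.as_matrix()@np.array([[-1,0,0],[0,0,1],[0,1,0.]])
        q=ik(q,p,P+np.array(d)*.05,Rm,w).x
    P,T=fk(q,p); return c0,q.round(2),P.round(3),T.as_matrix()[:,2].round(3)
print('calib out', [ (w,sim(np.array(data[4][0]),data[4][1],[.82,.57,.1],5,w)) for w in (.1,.3,1)])
for st_,d in (([.1,.45,.4],[0,-1,0]),([.2,.5,.4],[0,-1,0]),([.1,.5,.25],[0,-1,0])):
    for w in (.3,1): print(st_,w,sim(q,st_,d,10,w))
E
```

```text
[-0.0014  0.4548  0.5589  0.0613  0.2937  0.2825  0.0701] 0.0004866614694148397
[0.58, -0.02, 0.095] 1 [-0.19  0.08  2.26  0.65  0.13 -2.32] 6.512189611083959e-23
[0.58, -0.02, 0.095] -1 [-0.19  0.08  2.26  0.65  0.13  0.83] 7.061446885367341e-27
[0.5, 0.0, 0.3] 1 [-0.18 -0.51  2.28  0.11  0.68 -1.75] 1.6349507990576984e-19
[0.5, 0.0, 0.3] -1 [-0.18 -0.51  2.28  0.11  0.68  1.4 ] 7.315573197337127e-21
[0.52, 0.35, 0.03] 1 [ 0.67  0.4   2.02 -1.13  0.48  0.14] 9.122850501426898e-06
[0.52, 0.35, 0.03] -1 [ 0.63  0.39  2.14  4.27  0.37 -2.18] 0.00021743231335953414
calib out [(0.1, (np.float64(3.27920541076641e-09), array([0.52, 1.04, 0.31, 0.07, 0.89, 0.9 ]), array([0.971, 0.659, 0.41 ]), array([ 0.648,  0.439, -0.622]))), (0.3, (np.float64(1.507674498498908e-08), array([0.52, 1.  , 0.31, 0.04, 1.31, 0.92]), array([0.894, 0.606, 0.374]), array([ 0.408,  0.276, -0.87 ]))), (1, (np.float64(2.552938328826767e-08), array([0.52, 1.  , 0.31, 0.01, 1.65, 0.92]), array([0.82 , 0.556, 0.341]), array([ 0.143,  0.097, -0.985])))]
[0.1, 0.45, 0.4] 0.3 (np.float64(8.842820002372712e-25), array([ 2.
[... 257 characters left out ...]
  0.291, -0.77 ]))
[0.2, 0.5, 0.4] 0.3 (np.float64(6.746559463900728e-26), array([ 0.58, -0.78,  2.15, -0.3 ,  1.5 ,  1.07]), array([0.269, 0.158, 0.409]), array([ 0.379, -0.109, -0.919]))
[0.2, 0.5, 0.4] 1 (np.float64(3.280517126287439e-30), array([ 0.43, -0.78,  2.22,  0.08,  1.07,  0.82]), array([0.334, 0.251, 0.403]), array([ 0.51 ,  0.309, -0.803]))
[0.1, 0.5, 0.25] 0.3 (np.float64(3.654449337316491e-26), array([ 2.08, -0.78,  2.55, -0.65,  1.81,  2.58]), array([0.032, 0.138, 0.246]), array([ 0.702, -0.052, -0.711]))
[0.1, 0.5, 0.25] 1 (np.float64(1.7189147310932146e-17), array([ 2.03, -0.78,  2.55, -0.7 ,  1.4 ,  2.58]), array([-0.001,  0.245,  0.228]), array([ 0.559,  0.3  , -0.773]))
```

The kinematic model fits to 0.5 mm. Its simulation says that pushing -y from about (0.2, 0.5, 0.4) removes the y tilt and leaves about 23–27°. That clears the head and reaches more easily than 40°.

```bash
python3 - <<'E'
from fk import *
p=np.load('kin.npy'); s,Rm=st(); q=s['joint_positions']; x0=s['ee_pos']; x1=np.array([.22,.48,.42])
print('total',rel(x1))
for t in np.linspace(0.1,1,10):
    o=ik(q,p,x0+t*(x1-x0),Rm); q=o.x; print(q.round(2),o.cost<1e-8)
E
```

```text
total [-49.95 -27.55 -33.2 ]
[0.58 0.6  0.69 0.02 1.15 0.98] True
[ 0.61  0.44  0.95 -0.    1.06  1.01] True
[ 0.65  0.3   1.15 -0.03  1.    1.05] True
[ 0.69  0.18  1.32 -0.06  0.95  1.1 ] True
[ 0.74  0.06  1.47 -0.11  0.92  1.17] True
[ 0.8  -0.05  1.61 -0.16  0.9   1.25] True
[ 0.87 -0.15  1.73 -0.22  0.9   1.34] True
[ 0.96 -0.25  1.83 -0.28  0.91  1.46] True
[ 1.07 -0.33  1.92 -0.36  0.94  1.59] True
[ 1.2  -0.4   2.   -0.44  0.99  1.73] True
```

Call:
servo_tool:
  motion:
    - [8.5,-3.3,-1.8,-2.2,0]
    - [8.5,-3.3,-1.8,-2.2,0]
    - [8.5,-3.3,-1.8,-2.2,0]
    - [8.5,-3.3,-1.8,-2.2,0]
    - [8.5,-3.3,-1.8,-2.2,0]

```text
time_s: 4.6
ee_pos: [0.6495, 0.5768, 0.5165]
tcp_rot: [0.826, -0.478, -0.036, -0.298]
wrist_force: [0.2, -0.8, 1.0]
finger_gap: 0.998
```

Call:
servo_tool:
  motion:
    - [8.5,-3.3,-1.8,-2.2,0]
    - [8.5,-3.3,-1.8,-2.2,0]
    - [8.5,-3.3,-1.8,-2.2,0]
    - [8.5,-3.3,-1.8,-2.2,0]
    - [8.5,-3.3,-1.8,-2.2,0]

```text
time_s: 5.1
ee_pos: [0.4421, 0.5301, 0.4698]
tcp_rot: [0.826, -0.477, -0.036, -0.298]
wrist_force: [-0.2, -0.1, 0.4]
finger_gap: 0.994
```

Call:
servo_tool:
  motion:
    - [8.5,-3.3,-1.8,-2.2,0]
    - [8.5,-3.3,-1.8,-2.2,0]
    - [8.5,-3.3,-1.8,-2.2,0]
    - [8.5,-3.3,-1.8,-2.2,0]
    - [8.5,-3.3,-1.8,-2.2,0]

```text
time_s: 5.6
ee_pos: [0.2348, 0.4834, 0.4231]
tcp_rot: [0.826, -0.477, -0.035, -0.298]
wrist_force: [-0.6, 1.7, 0.9]
finger_gap: 0.996
```

```bash
python3 - <<'E'
from fk import *
show(); s,Rm=st(); print('-y world in tool, 5cm:',(Rm.T@[0,-5,0]).round(2))
E
```

```text
t 5.6 tcp [0.2348 0.4834 0.4231] F [-0.6  1.7  0.9] gap 0.996
q [ 1.166 -0.391  1.986 -0.422  0.973  1.7  ]
Rcols x,y,z [[0.82, -0.458, 0.342], [0.525, 0.368, -0.767], [0.226, 0.809, 0.542]]
-y world in tool, 5cm: [ 2.29 -1.84 -4.05]
```

Call:
servo_tool:
  motion:
    - [8.5,2.3,-1.8,-4,0]
    - [8.5,2.3,-1.8,-4,0]
    - [8.5,2.3,-1.8,-4,0]
    - [8.5,2.3,-1.8,-4,0]
    - [8.5,2.3,-1.8,-4,0]

```text
time_s: 6.1
ee_pos: [0.2746, 0.3054, 0.4276]
tcp_rot: [0.812, -0.501, -0.027, -0.297]
wrist_force: [0.0, 1.1, -0.2]
finger_gap: 0.997
```

```bash
python3 - <<'E'
from fk import *
show(); s,Rm=st(); print('-y world in tool, 5cm:',(Rm.T@[0,-5,0]).round(2))
E
```

```text
t 6.1 tcp [0.2746 0.3054 0.4276] F [ 0.   1.1 -0.2] gap 0.997
q [ 0.743 -0.777  2.176 -0.122  1.106  1.167]
Rcols x,y,z [[0.822, -0.455, 0.343], [0.51, 0.321, -0.798], [0.254, 0.831, 0.496]]
-y world in tool, 5cm: [ 2.28 -1.6  -4.15]
```

Call:
servo_tool:
  motion:
    - [8.5,0,-2.6,-4.2,0]
    - [8.5,0,-2.6,-4.2,0]
    - [8.5,0,-2.6,-4.2,0]
    - [8.5,0,-2.6,-4.2,0]
    - [8.5,0,-2.6,-4.2,0]

```text
time_s: 6.6
ee_pos: [0.2568, 0.2655, 0.4651]
tcp_rot: [0.774, -0.56, -0.002, -0.295]
wrist_force: [-0.4, -0.7, -1.1]
finger_gap: 0.994
```

```bash
python3 - <<'E'
from fk import *
show(); s,Rm=st(); print('dir in tool, 5cm:',(Rm.T@[-2.5,-4.3,0]).round(2))
E
```

```text
t 6.6 tcp [0.2568 0.2655 0.4651] F [-0.4 -0.7 -1.1] gap 0.994
q [ 0.734 -0.777  2.075 -0.164  1.347  1.162]
Rcols x,y,z [[0.826, -0.454, 0.333], [0.458, 0.199, -0.866], [0.327, 0.868, 0.372]]
dir in tool, 5cm: [-0.11 -2.   -4.55]
```

Call:
servo_tool:
  motion:
    - [8.5,0.5,-1.9,-4.4,0]
    - [8.5,0.5,-1.9,-4.4,0]
    - [8.5,0.5,-1.9,-4.4,0]
    - [8.5,0.5,-1.9,-4.4,0]
    - [8.5,0.5,-1.9,-4.4,0]

```text
time_s: 7.1
ee_pos: [0.2695, 0.1854, 0.5288]
tcp_rot: [0.739, -0.612, 0.027, -0.281]
wrist_force: [0.1, -0.3, -0.2]
finger_gap: 0.995
```

```bash
python3 - <<'E'
from fk import *
show(); s,Rm=st(); print('dir in tool, 5cm:',(Rm.T@[-2.5,-4.3,0]).round(2))
E
```

```text
t 7.1 tcp [0.2695 0.1854 0.5288] F [ 0.1 -0.3 -0.2] gap 0.995
q [ 0.463 -0.777  1.93  -0.087  1.595  0.892]
Rcols x,y,z [[0.841, -0.448, 0.303], [0.381, 0.093, -0.92], [0.384, 0.889, 0.249]]
dir in tool, 5cm: [-0.18 -1.35 -4.78]
```

Call:
servo_tool:
  motion:
    - [8.5,-4.6,0.6,1.8,0]
    - [8.5,-4.6,0.6,1.8,0]
    - [8.5,-4.6,0.6,1.8,0]
    - [8.5,-4.6,0.6,1.8,0]

```text
time_s: 7.5
ee_pos: [0.1549, 0.3313, 0.4707]
tcp_rot: [0.74, -0.61, 0.029, -0.282]
wrist_force: [1.8, 0.8, -0.1]
finger_gap: 0.995
```

Call:
servo_tool:
  motion:
    - [8.5,0.5,-0.8,-4.7,0]
    - [8.5,0.5,-0.8,-4.7,0]
    - [8.5,0.5,-0.8,-4.7,0]
    - [8.5,0.5,-0.8,-4.7,0]
    - [8.5,0.5,-0.8,-4.7,0]

```text
time_s: 8.0
ee_pos: [0.0596, 0.231, 0.4884]
tcp_rot: [0.705, -0.644, 0.028, -0.295]
wrist_force: [0.1, 0.6, 0.0]
finger_gap: 0.995
```

```bash
python3 - <<'E'
from fk import *
show()
E
```

```text
t 8.0 tcp [0.0596 0.231  0.4884] F [0.1 0.6 0. ] gap 0.995
q [ 1.474 -0.777  2.002 -0.406  1.859  1.816]
Rcols x,y,z [[0.824, -0.453, 0.341], [0.38, -0.005, -0.925], [0.42, 0.892, 0.168]]
```

The tilt is now 22.3°, axis (0.38, -0.005, -0.925), nearly in the press's xz plane. I'll plan the path to the pre-grasp.

```bash
cat >> fk.py <<'E'
kp=np.load('kin.npy'); 
def path(q,x0,wps,Rm,n=6):
    for x1 in wps:
        for t in np.linspace(1/n,1,n):
            o=ik(q,kp,np.array(x0)+t*(np.array(x1)-x0),Rm); q=o.x
            if o.cost>1e-8: print('BAD',x1,t,o.cost)
        print(np.round(x1,3),q.round(2),'tool-shift cm',(Rm.T@(np.array(x1)-x0)*100).round(2)); x0=x1
    return q
E
python3 - <<'E'
from fk import *
s,Rm=st(); q=s['joint_positions']; pr=np.load('press.npy')
A=[.155,.331,.47]; B=[.42,.15,.35]
q=path(q,s['ee_pos'],[A,B],Rm)
R2=Rm@R.from_rotvec([0,1.05,0]).as_matrix(); print(R2.T.round(3).tolist())
print('press y',[-np.sin(pr[2]),np.cos(pr[2])])
q=ik(q,kp,B,R2).x; print(q.round(2))
W=P2W(pr,[[-.15,-.001,.20],[-.0631,-.001,.095],[-.135,-.001,.095],[-.135,-.001,.25]])
path(q,B,list(W),R2)
E
```

```text
[0.155 0.331 0.47 ] [ 1.22 -0.53  1.91 -0.37  1.62  1.64] tool-shift cm [ 2.7   5.28 12.62]
[0.42 0.15 0.35] [ 0.25 -0.49  2.1  -0.11  1.16  0.74] tool-shift cm [25.94 21.26 -7.01]
[[0.045, -0.999, 0.024], [0.38, -0.005, -0.925], [0.924, 0.051, 0.379]]
press y [np.float64(0.07014310808628771), np.float64(0.9975369388589053)]
[ 0.25 -0.49  2.1  -0.11  1.16  1.79]
[ 0.495 -0.013  0.2  ] [-0.21 -0.24  2.21  0.11  0.79  1.25] tool-shift cm [16.27 16.82  0.44]
[ 0.582 -0.019  0.095] [-0.19  0.14  2.08  0.13  0.54  1.24] tool-shift cm [ 0.75 13.01  4.  ]
[ 0.51  -0.014  0.095] [-0.21 -0.01  2.24  0.14  0.53  1.2 ] tool-shift cm [-0.83 -2.73 -6.6 ]
[ 0.51  -0.014  0.25 ] [-0.21 -0.26  2.13  0.09  0.89  1.27] tool-shift cm [  0.37 -14.34   5.88]
```

Call:
servo_tool:
  motion:
    - [8.5,0.9,1.8,4.2,0]
    - [8.5,0.9,1.8,4.2,0]
    - [8.5,0.9,1.8,4.2,0]
    - [8.5,3.2,2.7,-0.9,0]
    - [8.5,3.2,2.7,-0.9,0]

```text
time_s: 8.5
ee_pos: [0.2228, 0.2869, 0.4359]
tcp_rot: [0.704, -0.646, 0.027, -0.293]
wrist_force: [0.2, -0.1, -0.5]
finger_gap: 0.998
```

Call:
servo_tool:
  motion:
    - [8.5,3.2,2.7,-0.9,0]
    - [8.5,3.2,2.7,-0.9,0]
    - [8.5,3.2,2.7,-0.9,0]
    - [8.5,3.2,2.7,-0.9,0]
    - [8.5,3.2,2.7,-0.9,0]

```text
time_s: 9.0
ee_pos: [0.3873, 0.1716, 0.36]
tcp_rot: [0.705, -0.644, 0.027, -0.296]
wrist_force: [-0.0, 0.2, 0.5]
finger_gap: 0.999
```

Call:
servo_tool:
  motion:
    - [8.5,3.2,2.7,-0.9,0]
    - [8.5,0,0,0,0.146]
    - [8.5,0,0,0,0.146]
    - [8.5,0,0,0,0.146]
    - [8.5,0,0,0,0.146]

```text
time_s: 9.5
ee_pos: [0.4191, 0.1501, 0.3445]
tcp_rot: [0.666, -0.531, 0.231, -0.47]
wrist_force: [-0.2, -0.1, -1.0]
finger_gap: 0.996
```

Call:
servo_tool:
  motion:
    - [8.5,0,0,0,0.146]
    - [8.5,0,0,0,0.146]
    - [8.5,0,0,0,0.146]
    - [8.5,0,0,0,0.146]

```text
time_s: 9.9
ee_pos: [0.419, 0.1504, 0.3446]
tcp_rot: [-0.572, 0.373, -0.413, 0.603]
wrist_force: [0.5, 1.2, -0.1]
finger_gap: 0.995
```

```bash
python3 - <<'E'
from fk import *
show(); pr=np.load('press.npy'); s,Rm=st()
path(s['joint_positions'],s['ee_pos'],list(P2W(pr,[[-.15,-.001,.20],[-.0631,-.001,.095]])),Rm)
E
```

```text
t 9.9 tcp [0.419  0.1504 0.3446] F [ 0.5  1.2 -0.1] gap 0.995
q [ 0.251 -0.493  2.113 -0.11   1.143  1.92 ]
Rcols x,y,z [[-0.068, -0.997, -0.022], [0.382, -0.005, -0.924], [0.922, -0.071, 0.381]]
[ 0.495 -0.013  0.2  ] [-0.21 -0.24  2.21  0.11  0.79  1.37] tool-shift cm [16.11 16.37  2.69]
[ 0.582 -0.019  0.095] [-0.19  0.14  2.08  0.13  0.54  1.36] tool-shift cm [ 0.25 13.02  4.03]
```

Call:
servo_tool:
  motion:
    - [8.5,3.2,3.3,0.5,0]
    - [8.5,3.2,3.3,0.5,0]
    - [8.5,3.2,3.3,0.5,0]
    - [8.5,3.2,3.3,0.6,0]
    - [7,3.3,3.2,0.5,0]

```text
time_s: 10.4
ee_pos: [0.496, -0.0148, 0.1991]
tcp_rot: [-0.573, 0.375, -0.41, 0.603]
wrist_force: [0.4, 0.8, 1.2]
finger_gap: 0.851
```

```bash
python3 - <<'E'
from fk import *
show()
w=read_camera('wrist'); print(w['fov_y'],w['cx'],w['cy'],w['rvec'],w['tvec'])
f=200/np.tan(np.radians(w['fov_y']/2)); pr=np.load('press.npy')
def pw(X):
    Rm=cv2.Rodrigues(np.array(w['rvec'],float))[0]; c=np.atleast_2d(X)@Rm.T+np.array(w['tvec']); th=np.arctan2(np.hypot(c[:,0],c[:,1]),c[:,2]); n=np.hypot(c[:,0],c[:,1]); return np.c_[w['cx']+f*th*c[:,0]/n,w['cy']+f*th*c[:,1]/n]
im=w['img'][:,:,::-1].copy()
b=P2W(pr,[[-.0725,y,z] for y,z in ((.02,.11),(-.02,.11),(-.02,.07),(.02,.07))]+[[-.0025,.02,.11],[-.0025,-.02,.11]])
uv=pw(b); print(uv.round(0).tolist())
s=sensors.state()
import pickle; pickle.dump(w,open('w1.pkl','wb'))
im=cv2.resize(im,(800,500),interpolation=cv2.INTER_CUBIC)
for u in uv: cv2.circle(im,tuple(int(k*1.25) for k in u),2,(255,0,255),-1)
cv2.imwrite('pics/w1.png',im)
E
```

```text
t 10.4 tcp [ 0.496  -0.0148  0.1991] F [0.4 0.8 1.2] gap 0.851
q [-0.214 -0.237  2.213  0.106  0.782  1.362]
Rcols x,y,z [[-0.063, -0.998, -0.018], [0.383, -0.007, -0.924], [0.921, -0.065, 0.383]]
65.70646984690485 316.2445302411699 198.00290334576349 [ 2.10819464 -2.2475292   0.05615565] [0.0205769  0.54672553 0.30600767]
[[290.0, 156.0], [342.0, 156.0], [339.0, 165.0], [295.0, 165.0], [292.0, 74.0], [341.0, 74.0]]
```

View pics/w1.png

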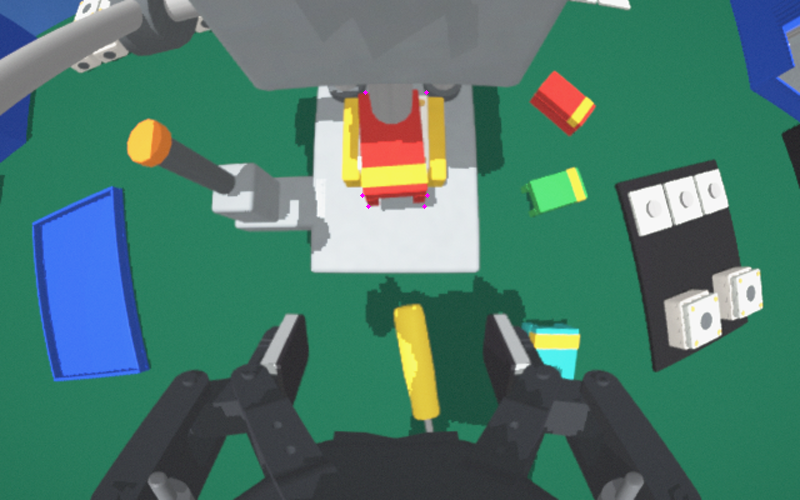

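The wrist view shows the red block at (362–428, 120–205), about 1 mm from the predicted points (magenta) and yawed about 3°. I'll approach it with a small turn.

Call:
servo_tool:
  motion:
    - [7,0,2.6,0.8,-0.04]
    - [7,0,2.6,0.7,0]
    - [7,0.1,2.6,0.7,0]
    - [7,0.1,2.6,0.8,0]
    - [7,0,2.5,0.9,0]

```text
time_s: 10.95
ee_pos: [0.5811, -0.0175, 0.0941]
tcp_rot: [-0.581, 0.387, -0.399, 0.595]
wrist_force: [0.2, 0.1, 0.8]
finger_gap: 0.821
```

```bash
python3 - <<'E'
from fk import *
show(); pr=np.load('press.npy'); print('to go',rel(P2W(pr,[[-.0631,-.002,.095]])[0]))
im=np.hstack([cv2.resize(read_camera(n)['img'][a:b,c:d,::-1],(400,400),interpolation=cv2.INTER_CUBIC) for n,a,b,c,d in (('scene',110,270,290,450),('wrist',40,360,160,480))])
cv2.imwrite('pics/g1.png',im)
E
```

```text
t 10.95 tcp [ 0.5811 -0.0175  0.0941] F [0.2 0.1 0.8] gap 0.821
q [-0.181  0.142  2.086  0.123  0.531  1.322]
Rcols x,y,z [[-0.026, -1.0, -0.003], [0.381, -0.007, -0.924], [0.924, -0.025, 0.381]]
to go [ 0.27 -0.05  0.13]
```

View pics/g1.png

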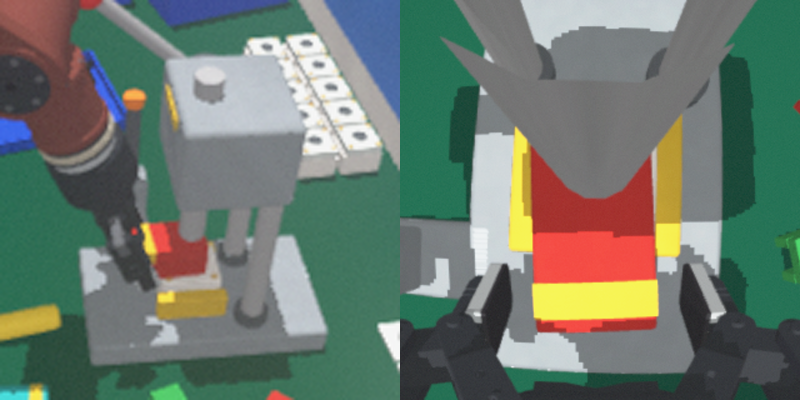

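The block sits between the pads. I'll go 4 mm deeper and close.

Call:
servo_tool:
  motion:
    - [7,0.1,0.15,0.4,0]
    - [4,0,0,0,0]
    - [3,0,0,0,0]
    - [3,0,0,0,0]
    - [3,0,0,0,0]
  squeeze: 45

```text
time_s: 11.55
ee_pos: [0.5847, -0.0184, 0.0962]
tcp_rot: [-0.581, 0.387, -0.399, 0.595]
wrist_force: [-3.5, 0.2, 6.6]
finger_gap: 0.462
```

Call:
servo_tool:
  motion:
    - [3,0,0,0,0]
    - [3,0,0,0,0]
    - [3,0,0,0,0]

```text
time_s: 11.85
ee_pos: [0.5847, -0.0185, 0.0963]
tcp_rot: [-0.581, 0.387, -0.399, 0.595]
wrist_force: [-4.1, -0.9, 6.6]
finger_gap: 0.467
```

```bash
python3 - <<'E'
from fk import *
show(); s,Rm=st(); pr=np.load('press.npy'); a=pr[2]
d=-np.array([np.cos(a),np.sin(a),0]); print('-x press 1cm in tool',(Rm.T@d).round(3),'up',(Rm.T@[0,0,1]).round(3))
im=np.hstack([cv2.resize(read_camera(n)['img'][a:b,c:d,::-1],(400,400),interpolation=cv2.INTER_CUBIC) for n,a,b,c,d in (('scene',150,250,320,420),('wrist',40,360,160,480))])
cv2.imwrite('pics/g2.png',im)
E
```

```text
t 11.85 tcp [ 0.5847 -0.0185  0.0963] F [-4.1 -0.9  6.6] gap 0.467
q [-0.182  0.145  2.077  0.123  0.536  1.321]
Rcols x,y,z [[-0.025, -1.0, -0.003], [0.382, -0.007, -0.924], [0.924, -0.025, 0.382]]
-x press 1cm in tool [-0.045 -0.381 -0.923] up [-0.003 -0.924  0.382]
```

View pics/g2.png

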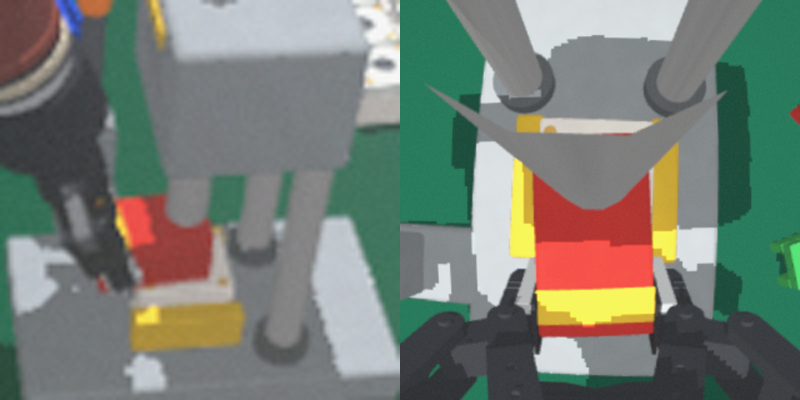

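The gap reads 39.7 mm, so the block is gripped. Drawing it straight out 72 mm.

Call:
servo_tool:
  motion:
    - [3,0,-0.25,-0.45,0]
    - [3,-0.05,-0.4,-0.9,0]
    - [3,-0.05,-0.38,-0.92,0]
    - [3,-0.05,-0.38,-0.92,0]

```text
time_s: 12.35
ee_pos: [0.549, -0.0161, 0.0959]
tcp_rot: [-0.581, 0.387, -0.399, 0.595]
wrist_force: [1.3, 0.2, 2.4]
finger_gap: 0.462
```

Call:
servo_tool:
  motion:
    - [3,-0.06,-0.53,-1.3,0]
    - [3,-0.06,-0.53,-1.3,0]
    - [3,-0.06,-0.53,-1.3,0]

```text
time_s: 12.65
ee_pos: [0.5039, -0.0125, 0.0934]
tcp_rot: [-0.58, 0.389, -0.402, 0.593]
wrist_force: [-0.7, -0.6, -1.5]
finger_gap: 0.468
```

```bash
python3 - <<'E'
from fk import *
show()
im=np.hstack([cv2.resize(read_camera(n)['img'][a:b,c:d,::-1],(400,400),interpolation=cv2.INTER_CUBIC) for n,a,b,c,d in (('scene',140,260,300,420),('wrist',40,360,160,480))])
cv2.imwrite('pics/g3.png',im)
E
```

```text
t 12.65 tcp [ 0.5039 -0.0125  0.0934] F [-0.7 -0.6 -1.5] gap 0.468
q [-0.205 -0.018  2.256  0.141  0.529  1.284]
Rcols x,y,z [[-0.025, -1.0, -0.005], [0.375, -0.005, -0.927], [0.927, -0.025, 0.375]]
```

View pics/g3.png

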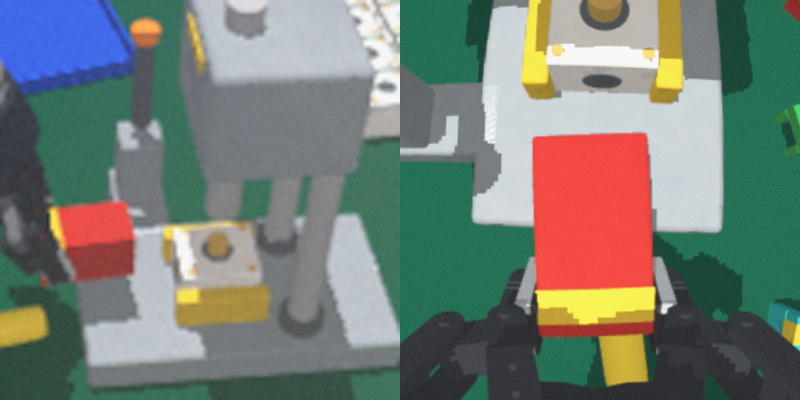

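The block is out, held level and upright, and the bush stands clear. Planning the path to the tray.

```bash
python3 - <<'E'
from fk import *
s,Rm=st(); q=s['joint_positions']
path(q,s['ee_pos'],[[.50,-.012,.15],[.43,.03,.23],[.43,.30,.23],[.499,.346,.15],[.499,.346,.031]],Rm)
# target with yaw: turn about tool y
for y in (-.15,.15):
  R2=Rm@R.from_rotvec([0,y,0]).as_matrix(); o=ik([.5,.2,2,-.5,.6,1.2],kp,[.499,.346,.031],R2); print(y,o.x.round(2),o.cost,R2.T.round(2).tolist())
E
```

```text
[ 0.5   -0.012  0.15 ] [-0.21 -0.14  2.23  0.11  0.68  1.32] tool-shift cm [-0.04 -5.43  1.91]
[0.43 0.03 0.23] [-0.12 -0.46  2.3   0.05  0.92  1.45] tool-shift cm [ -4.06 -10.05  -3.62]
[0.43 0.3  0.23] [ 0.59 -0.14  2.07 -0.27  0.91  2.32] tool-shift cm [-26.99  -0.13  -0.68]
[0.499 0.346 0.15 ] [ 0.59  0.15  1.94 -0.31  0.75  2.38] tool-shift cm [-4.73  9.97  3.3 ]
[0.499 0.346 0.031] [ 0.59  0.35  1.97 -0.43  0.54  2.52] tool-shift cm [ 0.06 11.04 -4.44]
-0.15 [ 0.59  0.35  1.97 -0.43  0.54  2.37] 2.53680393152201e-25 [[0.11, -0.99, 0.05], [0.37, -0.0, -0.93], [0.92, 0.12, 0.37]]
0.15 [ 0.57  0.35  1.97 -0.35  0.53  2.58] 6.0237191328891525e-06 [[-0.16, -0.98, -0.06], [0.37, -0.0, -0.93], [0.91, -0.17, 0.37]]
```

Call:
servo_tool:
  motion:
    - [3,0,-2.7,0.9,0]
    - [3,0,-2.7,1.0,0]
    - [3,-1.4,-3.3,-1.2,0]
    - [3,-1.4,-3.3,-1.2,0]
    - [3,-1.4,-3.4,-1.2,0]

```text
time_s: 13.25
ee_pos: [0.4324, 0.0306, 0.2313]
tcp_rot: [-0.58, 0.388, -0.401, 0.594]
wrist_force: [0.3, -0.2, -1.8]
finger_gap: 0.463
```

Call:
servo_tool:
  motion:
    - [3,-3,0,-0.1,-0.02]
    - [3,-4.5,0,-0.1,-0.02]
    - [3,-4.5,0,-0.1,-0.02]
    - [3,-4.5,0,-0.1,0]
    - [3,-4.5,0,-0.1,0]

```text
time_s: 13.75
ee_pos: [0.4264, 0.2419, 0.2268]
tcp_rot: [0.592, -0.406, 0.382, -0.582]
wrist_force: [0.4, -0.9, -1.5]
finger_gap: 0.462
```

Call:
servo_tool:
  motion:
    - [3,-4,0,-0.1,0]
    - [3,-2,0,-0.1,0]
    - [3,-1.2,2.5,0.8,0]
    - [3,-1.2,2.5,0.8,0]
    - [3,-1.2,2.5,0.8,0]

```text
time_s: 14.25
ee_pos: [0.4731, 0.3371, 0.1628]
tcp_rot: [0.592, -0.406, 0.382, -0.582]
wrist_force: [-0.3, -0.6, -1.0]
finger_gap: 0.466
```

```bash
python3 - <<'E'
from fk import *
show(); s,Rm=st()
path(s['joint_positions'],s['ee_pos'],[[.499,.346,.06],[.499,.346,.035],[.499,.346,.031]],Rm)
E
```

```text
t 14.25 tcp [0.4731 0.3371 0.1628] F [-0.3 -0.6 -1. ] gap 0.466
q [ 0.606  0.078  1.997 -0.322  0.772  2.34 ]
Rcols x,y,z [[0.031, -0.999, 0.019], [0.378, -0.006, -0.926], [0.925, 0.036, 0.378]]
[0.499 0.346 0.06 ] [ 0.59  0.3   1.97 -0.4   0.58  2.43] tool-shift cm [-1.01 10.49 -1.46]
[0.499 0.346 0.035] [ 0.59  0.34  1.98 -0.43  0.54  2.47] tool-shift cm [-0.05  2.31 -0.94]
[0.499 0.346 0.031] [ 0.59  0.35  1.98 -0.44  0.53  2.48] tool-shift cm [-0.01  0.37 -0.15]
```

Down to z=0.045, then a look at the block's underside in the scene view.

Call:
servo_tool:
  motion:
    - [3,-0.3,2.7,-0.3,0]
    - [3,-0.3,2.7,-0.4,0]
    - [3,-0.2,2.7,-0.4,0]
    - [3,-0.2,2.4,-0.4,0]
    - [3,0,1.4,-0.5,0]

```text
time_s: 14.75
ee_pos: [0.4986, 0.3441, 0.0435]
tcp_rot: [0.591, -0.407, 0.383, -0.582]
wrist_force: [-0.1, -0.8, -1.0]
finger_gap: 0.465
```

```bash
python3 - <<'E'
from fk import *
show()
im=np.hstack([cv2.resize(read_camera(n)['img'][a:b,c:d,::-1],(400,400),interpolation=cv2.INTER_CUBIC) for n,a,b,c,d in (('scene',90,190,260,360),('wrist',40,360,160,480))])
cv2.imwrite('pics/t1.png',im)
E
```

```text
t 14.75 tcp [0.4986 0.3441 0.0435] F [-0.1 -0.8 -1. ] gap 0.465
q [ 0.589  0.327  1.979 -0.422  0.555  2.456]
Rcols x,y,z [[0.03, -0.999, 0.021], [0.376, -0.008, -0.926], [0.926, 0.035, 0.376]]
```

View pics/t1.png

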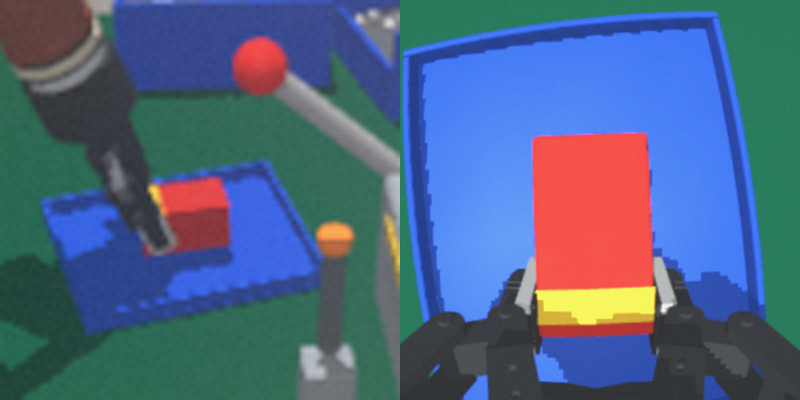

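The block hangs over the tray's middle, level. Lowering gently.

Call:
servo_tool:
  motion:
    - [3,0,0.37,-0.15,0]
    - [3,0,0.37,-0.15,0]
    - [3,0,0.19,-0.08,0]
    - [3,0,0,0,0]

```text
time_s: 15.25
ee_pos: [0.4998, 0.3449, 0.037]
tcp_rot: [0.592, -0.405, 0.382, -0.582]
wrist_force: [-0.1, -0.6, -1.5]
finger_gap: 0.465
```

Call:
servo_tool:
  motion:
    - [3,0,0.19,-0.08,0]
    - [3,0,0.19,-0.08,0]
    - [3,0,0,0,0]

```text
time_s: 15.55
ee_pos: [0.4994, 0.3445, 0.032]
tcp_rot: [0.592, -0.406, 0.382, -0.582]
wrist_force: [0.5, 0.5, -1.2]
finger_gap: 0.46
```

Call:
servo_tool:
  motion:
    - [3,0,0.14,-0.06,0]
    - [3,0,0,0,0]

```text
time_s: 15.75
ee_pos: [0.4997, 0.3447, 0.0308]
tcp_rot: [0.592, -0.405, 0.382, -0.582]
wrist_force: [-0.3, -0.5, -0.7]
finger_gap: 0.464
```

Call:
servo_tool:
  motion:
    - [3,0,0.1,-0.04,0]
    - [3,0,0,0,0]

```text
time_s: 15.95
ee_pos: [0.4997, 0.3448, 0.0308]
tcp_rot: [0.592, -0.405, 0.382, -0.582]
wrist_force: [-4.7, -1.5, 7.2]
finger_gap: 0.463
```

Call:
servo_tool:
  motion:
    - [3,0,0.1,-0.04,0]
    - [3,0,0,0,0]

```text
time_s: 16.15
ee_pos: [0.4998, 0.3448, 0.0307]
tcp_rot: [0.592, -0.405, 0.382, -0.583]
wrist_force: [-9.1, -3.8, 14.7]
finger_gap: 0.464
```

Firm contact with the tray floor. Easing off and opening.

Call:
servo_tool:
  motion:
    - [3,0,-0.15,0.06,0]
    - [3.9,0,0,0,0]
    - [4.6,0,0,0,0]
    - [5.5,0,0,0,0]
    - [6.5,0,0,0,0]

```text
time_s: 16.65
ee_pos: [0.4996, 0.3446, 0.03]
tcp_rot: [0.592, -0.405, 0.382, -0.582]
wrist_force: [0.5, 0.5, -0.3]
finger_gap: 0.758
```

Call:
servo_tool:
  motion:
    - [6.8,0,-1.5,0,0]
    - [6.8,0,-3,0,0]
    - [6.8,0,-4,0,0]
    - [6.8,0,-4.5,0,0]
    - [6.8,0,-4.5,0,0]

```text
time_s: 17.15
ee_pos: [0.4322, 0.3453, 0.1929]
tcp_rot: [0.592, -0.406, 0.383, -0.582]
wrist_force: [1.4, 0.2, -0.7]
finger_gap: 0.795
```

```bash
python3 - <<'E'
from fk import *
show(); pr=np.load('press.npy')
im=np.hstack([cv2.resize(read_camera(n)['img'][a:b,c:d,::-1],(400,400),interpolation=cv2.INTER_CUBIC) for n,a,b,c,d in (('scene',70,190,260,380),('wrist',0,400,120,520))])
cv2.imwrite('pics/t2.png',im)
# lever geometry in world
for th in (0,.3,.6,.8,.9,1.02):
    a=np.radians(42)-th; print(th,P2W(pr,[[.010-.16*np.cos(a),.115,.212+.16*np.sin(a)]])[0].round(3))
E
```

```text
t 17.15 tcp [0.4322 0.3453 0.1929] F [ 1.4  0.2 -0.7] gap 0.795
q [ 0.67  -0.015  2.029 -0.326  0.849  2.39 ]
Rcols x,y,z [[0.03, -0.999, 0.019], [0.379, -0.007, -0.926], [0.925, 0.035, 0.378]]
0 [0.545 0.1   0.319]
0.3 [0.518 0.102 0.279]
0.6 [0.505 0.102 0.233]
0.8 [0.504 0.103 0.201]
0.9 [0.506 0.102 0.185]
1.02 [0.51  0.102 0.167]
```

View pics/t2.png

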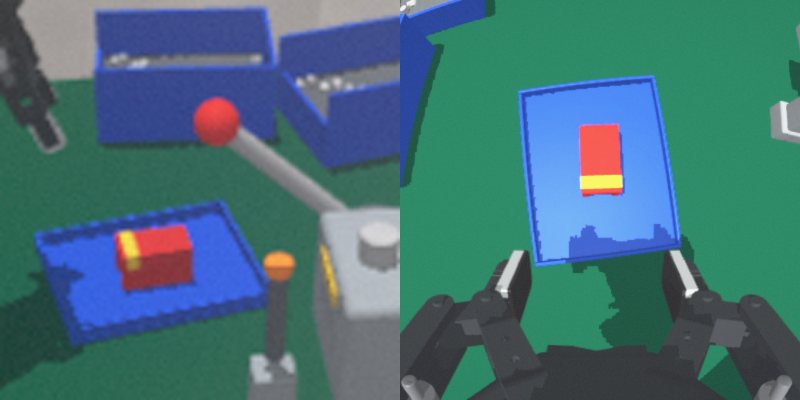

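The block stands upright in the tray, in the crop's wrist view at (600,160). For the lever I'll push the knob from above with closed fingertips. First to a pre-contact pose, checking the knob position in the wrist camera by code.

```bash
python3 - <<'E'
from fk import *
s,Rm=st(); q=s['joint_positions']
q=path(q,s['ee_pos'],[[.43,.345,.36],[.50,.1006,.40],[.53,.1003,.354]],Rm)
q=path(q,[.53,.1003,.354],[[.49,.103,.236],[.492,.103,.22],[.496,.102,.202]],Rm)
E
```

```text
[0.43  0.345 0.36 ] [ 0.67 -0.18  1.86 -0.27  1.16  2.28] tool-shift cm [  0.54 -14.95   5.72]
[0.5   0.101 0.4  ] [ 0.08 -0.36  1.93 -0.03  1.18  1.62] tool-shift cm [24.69 -1.02  7.18]
[0.53  0.1   0.354] [ 0.07 -0.27  1.94 -0.03  1.07  1.62] tool-shift cm [0.08 5.41 0.97]
[0.49  0.103 0.236] [ 0.08 -0.27  2.17 -0.04  0.85  1.64] tool-shift cm [-0.52  9.31 -8.27]
[0.492 0.103 0.22 ] [ 0.08 -0.25  2.18 -0.04  0.81  1.64] tool-shift cm [-0.01  1.55 -0.44]
[0.496 0.102 0.202] [ 0.08 -0.21  2.19 -0.04  0.77  1.64] tool-shift cm [ 0.09  1.81 -0.34]
```

Call:
servo_tool:
  motion:
    - [5,0.1,-3,1.1,0]
    - [3,0.1,-3,1.1,0]
    - [0,0.1,-3,1.2,0]
    - [0,0.1,-3,1.2,0]
    - [0,0.1,-3,1.1,0]

```text
time_s: 17.75
ee_pos: [0.4291, 0.3433, 0.3527]
tcp_rot: [0.592, -0.406, 0.382, -0.582]
wrist_force: [0.0, 0.5, 0.7]
finger_gap: 0.002
```

Call:
servo_tool:
  motion:
    - [0,4.1,-0.2,1.2,0]
    - [0,4.1,-0.2,1.2,0]
    - [0,4.1,-0.2,1.2,0]
    - [0,4.1,-0.2,1.2,0]
    - [0,4.1,-0.1,1.2,0]

```text
time_s: 18.25
ee_pos: [0.4875, 0.1393, 0.387]
tcp_rot: [0.592, -0.406, 0.382, -0.582]
wrist_force: [1.0, -0.7, 0.2]
finger_gap: -0.003
```

Call:
servo_tool:
  motion:
    - [0,3.9,-0.1,1.0,0]
    - [0,0,0,0,0]

```text
time_s: 18.45
ee_pos: [0.4988, 0.0975, 0.3931]
tcp_rot: [0.59, -0.404, 0.383, -0.585]
wrist_force: [-0.8, 0.6, -0.6]
finger_gap: -0.001
```

```bash
cat >> h.py <<'E'
def wp(w,X):
    f=200/np.tan(np.radians(w['fov_y']/2)); Rm=cv2.Rodrigues(np.array(w['rvec'],float))[0]; c=np.atleast_2d(X)@Rm.T+np.array(w['tvec']); n=np.hypot(c[:,0],c[:,1]); th=np.arctan2(n,c[:,2]); return np.c_[w['cx']+f*th*c[:,0]/n,w['cy']+f*th*c[:,1]/n]
E
python3 - <<'E'
from fk import *
show(); w=read_camera('wrist'); q=cv2.cvtColor(w['img'],cv2.COLOR_RGB2HSV)
red=cv2.inRange(q,(0,150,50),(6,255,255))|cv2.inRange(q,(172,150,50),(180,255,255))
n,_,S,C=cv2.connectedComponentsWithStats(red)
for i in range(1,n):
    if S[i,4]>80: print(S[i],C[i])
s,Rm=st(); tip=s['ee_pos']+.022*Rm[:,1]
print('pred knob',wp(w,[.545,.1,.319]),wp(w,[.545,.102,.319]),'tip',tip,wp(w,tip),'cap',wp(w,[.593,.0962,.17]))
cv2.imwrite('pics/k1.png',cv2.resize(w['img'][:,:,::-1],(800,500)))
E
```

```text
t 18.45 tcp [0.4988 0.0975 0.3931] F [-0.8  0.6 -0.6] gap -0.001
q [ 0.077 -0.358  1.937 -0.044  1.175  1.631]
Rcols x,y,z [[0.022, -1.0, 0.021], [0.38, -0.011, -0.925], [0.925, 0.028, 0.38]]
[ 288  173   45   45 1566] [309.65261814 194.85185185]
[158 196  28  40 851] [171.60987074 211.75088132]
pred knob [[312.35114392 193.87193342]] [[309.5106902  193.80606069]] tip [0.50635885 0.09946318 0.37210139] [[312.58806768 258.69148752]] cap [[315.41942317 163.65109068]]
```

View pics/k1.png

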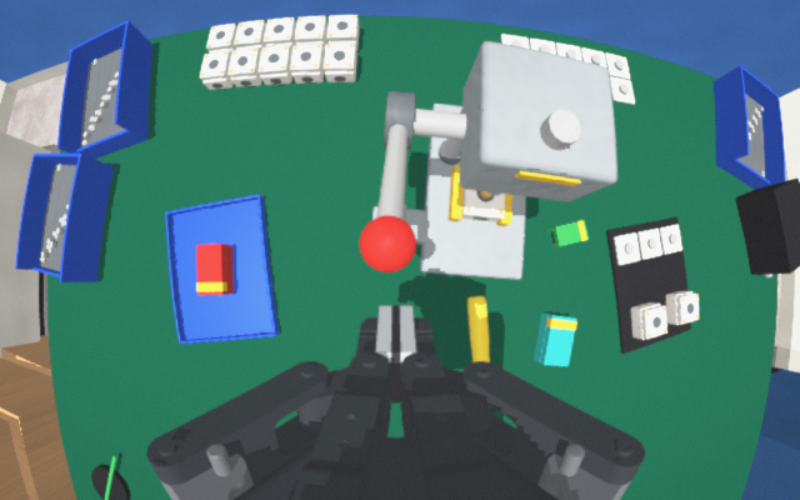

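The knob measures y=0.102, x and z as predicted. Computing the arc in tool axes.

```bash
python3 - <<'E'
from fk import *
s,Rm=st(); pr=np.load('press.npy')
def C(th):
    a=np.radians(42)-th; return P2W(pr,[[.010-.16*np.cos(a),.1165,.212+.16*np.sin(a)]])[0]
off=-.038*Rm[:,1]
print('to pre',rel(C(0)+off-.010*Rm[:,1]), C(0))
for k in range(0,21,2): print(round(k*.05,2),(Rm.T@(C(k*.05+.05)-C(k*.05))*100).round(2), (C(k*.05)+off).round(3))
E
```

```text
to pre [-0.18  3.76  1.54] [0.54463979 0.10116674 0.3190609 ]
0.0 [-0.06  0.37 -0.71] [0.53  0.101 0.354]
0.1 [-0.06  0.43 -0.67] [0.52  0.102 0.342]
0.2 [-0.05  0.5  -0.62] [0.511 0.103 0.328]
0.3 [-0.04  0.56 -0.57] [0.504 0.103 0.314]
0.4 [-0.04  0.61 -0.51] [0.498 0.104 0.299]
0.5 [-0.03  0.66 -0.45] [0.494 0.104 0.284]
0.6 [-0.02  0.7  -0.38] [0.491 0.104 0.268]
0.7 [-0.02  0.74 -0.31] [0.489 0.104 0.252]
0.8 [-0.01  0.76 -0.23] [0.49  0.104 0.236]
0.9 [-0.    0.78 -0.16] [0.491 0.104 0.221]
1.0 [ 0.01  0.8  -0.08] [0.495 0.104 0.205]
```

Call:
servo_tool:
  motion:
    - [0,-0.25,1.9,0.7,0]
    - [0,-0.25,1.9,0.7,0]
    - [0,0,0,0,0]

```text
time_s: 18.8
ee_pos: [0.5235, 0.1086, 0.3587]
tcp_rot: [0.591, -0.408, 0.384, -0.58]
wrist_force: [-0.5, 0.6, 0.3]
finger_gap: 0.004
```

Call:
servo_tool:
  motion:
    - [0,0.55,0,0.4,0]
    - [0,0,0,0,0]

```text
time_s: 19.0
ee_pos: [0.5288, 0.1024, 0.3655]
tcp_rot: [0.593, -0.405, 0.382, -0.582]
wrist_force: [0.2, 0.6, 0.4]
finger_gap: -0.002
```

Call:
servo_tool:
  motion:
    - [0,0,0.5,0,0]
    - [0,0,0,0,0]

```text
time_s: 19.2
ee_pos: [0.5301, 0.1023, 0.36]
tcp_rot: [0.592, -0.405, 0.382, -0.582]
wrist_force: [-0.4, -0.6, -1.0]
finger_gap: 0.0
```

Call:
servo_tool:
  motion:
    - [0,0,0.6,0,0]
    - [0,-0.06,0.4,-0.7,0]
    - [0,-0.06,0.4,-0.68,0]
    - [0,-0.06,0.43,-0.66,0]

```text
time_s: 19.6
ee_pos: [0.5184, 0.1032, 0.3374]
tcp_rot: [0.593, -0.405, 0.382, -0.582]
wrist_force: [-6.8, -0.9, 8.9]
finger_gap: -0.001
```

Contact made, pushing at about 11 N on the expected arc. Continuing.

Call:
servo_tool:
  motion:
    - [0,-0.05,0.48,-0.64,0]
    - [0,-0.05,0.5,-0.62,0]
    - [0,-0.05,0.53,-0.6,0]
    - [0,-0.04,0.56,-0.57,0]
    - [0,-0.04,0.59,-0.54,0]

```text
time_s: 20.1
ee_pos: [0.4966, 0.1045, 0.2992]
tcp_rot: [0.59, -0.409, 0.386, -0.58]
wrist_force: [-23.6, 0.6, 14.2]
finger_gap: -0.002
```

Call:
servo_tool:
  motion:
    - [0,-0.04,0.61,-0.51,0]
    - [0,-0.04,0.64,-0.48,0]
    - [0,-0.03,0.66,-0.45,0]
    - [0,-0.03,0.68,-0.42,0]

```text
time_s: 20.5
ee_pos: [0.4893, 0.1052, 0.2664]
tcp_rot: [0.59, -0.408, 0.386, -0.58]
wrist_force: [-11.1, 0.9, 6.4]
finger_gap: -0.0
```

The force has a large -x share, either friction from the turning ball or an edge contact, so I'll look before pushing harder.

```bash
python3 - <<'E'
from fk import *
show()
im=np.hstack([cv2.resize(read_camera(n)['img'][a:b,c:d,::-1],(400,400),interpolation=cv2.INTER_CUBIC) for n,a,b,c,d in (('scene',80,200,290,410),('wrist',140,300,236,396))])
cv2.imwrite('pics/k2.png',im)
E
```

```text
t 20.5 tcp [0.4893 0.1052 0.2664] F [-11.1   0.9   6.4] gap -0.0
q [ 0.095 -0.291  2.118 -0.051  0.939  1.654]
Rcols x,y,z [[0.03, -0.999, 0.018], [0.369, -0.006, -0.929], [0.929, 0.035, 0.369]]
```

View pics/k2.png

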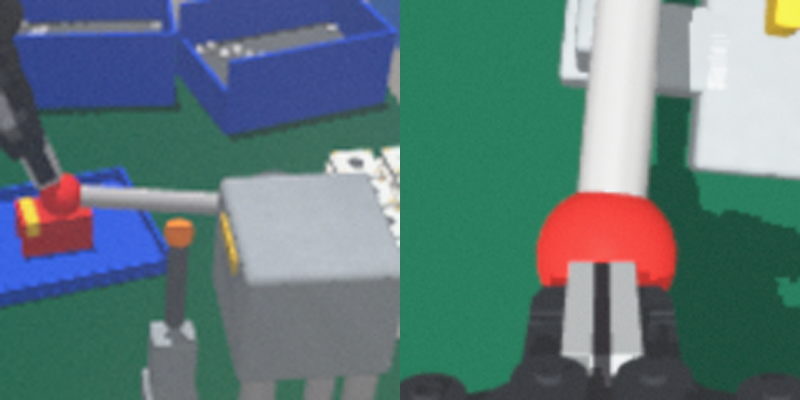

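The closed tip sits on top of the ball, centred left to right, with the arm near level. The side force is friction. Continuing slowly with a small +x bias.

Call:
servo_tool:
  motion:
    - [0,0,0.55,-0.18,0]
    - [0,0,0.55,-0.16,0]
    - [0,0,0.55,-0.14,0]

```text
time_s: 20.9
ee_pos: [0.4926, 0.1049, 0.2499]
tcp_rot: [0.591, -0.407, 0.385, -0.581]
wrist_force: [-11.2, 1.5, 7.7]
finger_gap: -0.004
```

Call:
servo_tool:
  motion:
    - [0,0,0.4,-0.12,0]
    - [0,0,0.4,-0.1,0]

```text
time_s: 21.1
ee_pos: [0.4922, 0.1049, 0.2414]
tcp_rot: [0.59, -0.408, 0.386, -0.58]
wrist_force: [-17.8, 1.3, 10.6]
finger_gap: 0.001
```

Call:
servo_tool:
  motion:
    - [0,0,0.4,-0.17,0]
    - [0,0,0.3,-0.12,0]

```text
time_s: 21.3
ee_pos: [0.492, 0.1049, 0.2335]
tcp_rot: [0.59, -0.408, 0.386, -0.58]
wrist_force: [-16.3, 1.8, 10.3]
finger_gap: -0.001
```

Call:
servo_tool:
  motion:
    - [0,0,0.3,-0.12,0]
    - [0,0,0.2,-0.08,0]

```text
time_s: 21.5
ee_pos: [0.4921, 0.1049, 0.2306]
tcp_rot: [0.59, -0.408, 0.386, -0.58]
wrist_force: [-32.3, 1.1, 30.6]
finger_gap: -0.004
```

On the stop: force rose steeply to about 34 N tangential at the knob. Easing slightly to mid-band and holding.

Call:
servo_tool:
  motion:
    - [0,0,-0.05,0,0]

```text
time_s: 21.6
ee_pos: [0.492, 0.1049, 0.231]
tcp_rot: [0.59, -0.408, 0.386, -0.58]
wrist_force: [-23.6, 1.7, 19.6]
finger_gap: 0.005
```

Call:
servo_tool:
  motion:
    - [0,0,0,0,0]
    - [0,0,0,0,0]

```text
time_s: 21.8
ee_pos: [0.492, 0.105, 0.231]
tcp_rot: [0.59, -0.408, 0.386, -0.58]
wrist_force: [-24.4, 0.9, 21.0]
finger_gap: 0.0
```

Call:
servo_tool:
  motion:
    - [0,0,0,0,0]
    - [0,0,0,0,0]
    - [0,0,0,0,0]
    - [0,0,0,0,0]

```text
time_s: 22.2
ee_pos: [0.492, 0.105, 0.2309]
tcp_rot: [0.59, -0.408, 0.386, -0.58]
wrist_force: [-24.5, 1.2, 21.4]
finger_gap: -0.001
```

Call:
servo_tool:
  motion:
    - [0,0,-0.3,0.1,0]
    - [0,0,-0.5,0.18,0]
    - [0,0,-0.6,0.24,0]
    - [0,0.01,-0.6,0.26,0]
    - [0,0.01,-0.6,0.28,0]

```text
time_s: 22.7
ee_pos: [0.4945, 0.1048, 0.2583]
tcp_rot: [0.592, -0.406, 0.384, -0.581]
wrist_force: [-5.1, 0.5, 5.6]
finger_gap: 0.001
```

The lever follows the tool up. Continuing the reverse arc.

Call:
servo_tool:
  motion:
    - [0,0.02,-0.72,0.34,0]
    - [0,0.02,-0.7,0.38,0]
    - [0,0.03,-0.68,0.42,0]
    - [0,0.03,-0.66,0.45,0]
    - [0,0.04,-0.64,0.48,0]

```text
time_s: 23.2
ee_pos: [0.5033, 0.104, 0.2994]
tcp_rot: [0.593, -0.405, 0.382, -0.583]
wrist_force: [1.3, 0.0, 3.0]
finger_gap: 0.005
```

Call:
servo_tool:
  motion:
    - [0,0.04,-0.61,0.51,0]
    - [0,0.04,-0.59,0.54,0]
    - [0,0.04,-0.56,0.57,0]
    - [0,0.05,-0.53,0.6,0]
    - [0,0.05,-0.5,0.62,0]

```text
time_s: 23.7
ee_pos: [0.5183, 0.103, 0.3349]
tcp_rot: [0.592, -0.406, 0.383, -0.582]
wrist_force: [0.5, -0.1, 2.2]
finger_gap: -0.003
```

Call:
servo_tool:
  motion:
    - [0,0.05,-0.38,0.5,0]
    - [0,0.05,-0.35,0.5,0]
    - [0,0.05,-0.33,0.5,0]
    - [0,0.05,-0.3,0.5,0]
    - [0,0.03,-0.25,0.3,0]

```text
time_s: 24.2
ee_pos: [0.5331, 0.1015, 0.3577]
tcp_rot: [0.592, -0.406, 0.383, -0.582]
wrist_force: [-0.1, 0.0, -0.0]
finger_gap: -0.001
```

Call:
servo_tool:
  motion:
    - [0,0,-0.3,0.1,0]
    - [0,0,-0.3,0,0]
    - [0,0,-0.4,0,0]

```text
time_s: 24.5
ee_pos: [0.5299, 0.1017, 0.3672]
tcp_rot: [0.592, -0.406, 0.383, -0.582]
wrist_force: [0.7, -0.9, -0.5]
finger_gap: 0.0
```

Clear. Withdrawing, then a final look.

Call:
servo_tool:
  motion:
    - [0,0,-2,-0.5,0]
    - [0,0,-3,-1.5,0]
    - [0,0,-3,-1.5,0]
    - [0,0,-2,-1,0]
    - [0,0,0,0,0]

```text
time_s: 25.0
ee_pos: [0.4504, 0.101, 0.4474]
tcp_rot: [0.594, -0.403, 0.38, -0.583]
wrist_force: [1.2, 0.2, 0.1]
finger_gap: -0.003
```

```bash
python3 - <<'E'
from fk import *
import pickle
show(); s=read_camera('scene'); t=read_camera('top')
s0=pickle.load(open('scene.pkl','rb'))['img']; t0=pickle.load(open('top.pkl','rb'))['img']
def diff(a,b,box): y0,y1,x0,x1=box; return (np.abs(a[y0:y1,x0:x1].astype(int)-b[y0:y1,x0:x1]).max(2)>40).sum()
print('pallet diff top',diff(t['img'],t0,(190,255,380,435)),'scene pallet',diff(s['img'],s0,(305,400,285,405)),'screwdriver scene',diff(s['img'],s0,(230,256,232,318)))
w=read_camera('wrist'); q=cv2.cvtColor(w['img'],cv2.COLOR_RGB2HSV)
red=cv2.inRange(q,(0,150,50),(6,255,255))|cv2.inRange(q,(172,150,50),(180,255,255)); n,_,S,C=cv2.connectedComponentsWithStats(red)
print([(S[i].tolist(),C[i].round(1).tolist()) for i in range(1,n) if S[i,4]>80],'knob at rest pred',wp(w,[.5445,.102,.319]))
im=np.hstack([cv2.resize(s['img'][80:280,220:420,::-1],(400,400),interpolation=cv2.INTER_CUBIC),cv2.resize(w['img'][:,120:520,::-1],(400,400))])
cv2.imwrite('pics/end.png',im)
E
```

```text
t 25.0 tcp [0.4504 0.101  0.4474] F [1.2 0.2 0.1] gap -0.003
q [ 0.094 -0.484  1.925 -0.043  1.307  1.634]
Rcols x,y,z [[0.03, -0.999, 0.018], [0.386, -0.005, -0.923], [0.922, 0.035, 0.386]]
pallet diff top 0 scene pallet 0 screwdriver scene 222
[([448, 122, 16, 18, 112], [455.1, 130.1]), ([299, 128, 36, 35, 972], [316.0, 144.8]), ([174, 171, 25, 37, 704], [186.2, 186.2])] knob at rest pred [[315.74684073 145.01886878]]
```

View pics/end.png

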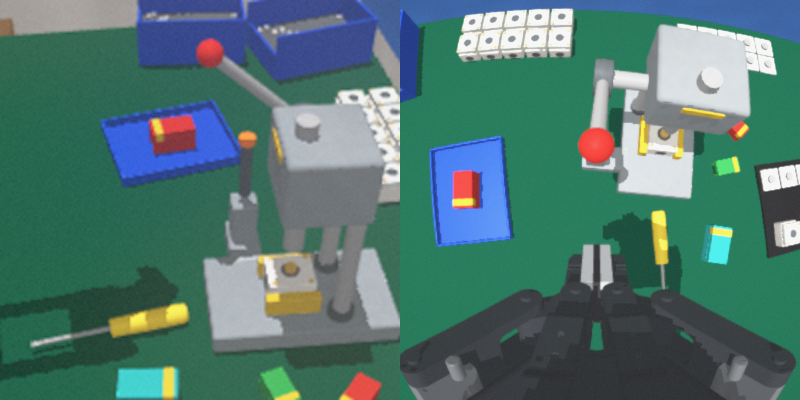

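The final view shows the block upright in the tray, the knob within 0.3 px of its rest position and the bush sunk in. The pallet area is unchanged. The screwdriver lies where it was, and the differing pixels there look like the arm's shadow. Handing in.

```bash
python3 -c "
from station import ticket
print(ticket.job_done())"
```

```text
the job is handed in; nothing more can be done
None
```

I set the block upright in the blue tray, pressed the bush home and brought the lever back up to rest, then handed the job in at about 25 s of the 72 s.

**Tilting the tool:** the interface has no tilt command, so I got about 22° by pushing against the arm's reach limits in free air. Joints 2 and 3 sat on their range ends while I did this. Joint 3 read down to 0.308 against the listed 0.31, which might count as passing its range.

**Block:** I gripped it from the front, drew it straight out about 80 mm and set it down in the tray, easing off a 15 N contact before opening.

**Lever:** I pushed the knob with closed fingertips until it met the stop. The force at the knob briefly read about 34 N, just above the 16–32 N band. I eased it to about 24 N and held that for roughly 0.6 s. The return was guided, still in contact on the last reading (about 10° short of rest) and at zero force by the end.

**Last checks:**
- The knob is within 0.3 px of its rest position, and the block is upright in the tray.
- The bush looks lower in the final picture, but I did not measure how deep it went.
- The pallet area and both valve bodies are unchanged.
- The screwdriver area differed by 222 pixels. That looks like the arm's shadow, and the screwdriver appears unmoved.

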